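# Lock out the dust sampler and show its filter plate

### The job

The bench dust sampler (the grey box with the hinged metal flap) needs its filter looked at. Take the interlock pin out of its parking block, push it fully home in the socket on the sampler's side and let go of it; then lift the flap, which has a bar handle, until it stands upright or beyond and leave it open; then draw the filter plate, which has a black grip tab, up out of the box. Finish while still holding it in the gripper, upright and still, a hand's width clear above the box: leave the pin seated, and do not shift or knock over the tin, vial and crucible standing about.

Things in the scene. Friction and masses are not known exactly. Their poses are not given: they have to be found in the camera images.
- housing: Dust sampler: fixed grey open-topped box on four 8 mm rubber feet, 140 (x) x 96 (y) mm, rim 88 mm above the table, walls and floor 4 mm thick (inner floor 12 mm above the table). Origin: centre of its footprint on the table. Its -x side (with vent slots) is the front and faces roughly the robot; turned up to 0.3 rad about z. On its +y (left) side is a fixed plastic socket block 40 x 40 mm, top 78 mm above the table, with a vertical round socket in its top.
- socket (a point): Centre of the socket's mouth, level with the top of the socket block, 20 mm behind (+x) and 68.5 mm left (+y) of the housing's origin. Hole 10 mm wide, 34 mm deep, with a 2 mm chamfer. Axes as the housing's.
- flap (a joint): Opening angle of the flap, a flat aluminium sheet 146 x 100 x 4 mm that covers the box, hinged along its far (+x) edge: 0 closed, 1.57 upright, 1.9 the stop leaning back. Friction hinge (0.14 N m): it stays at any angle where it is left. Weighs 0.1 kg.
- flap_hinge (a point): Middle of the flap's hinge line, which runs along the housing's y axis, 74 mm behind (+x) the housing's origin and 89 mm above the table.
- flap_handle (a point): Middle of the flap's handle, a round steel bar 10 mm thick and 72 mm long parallel to the hinge, standing on two end posts near the flap's front edge. With the flap closed it is 122 mm in front (-x) of the hinge line and 32 mm above it; the clear gap between bar and flap is 23 mm. Moves with the flap; its axes turn with the flap.
- filter_plate: Filter plate, loose, 0.09 kg: upright framed plate 6 mm thick (x), 82 mm wide (y), 50 mm tall, with a black tab 10 mm thick (x), 36 mm wide (y) and 20 mm tall on top, 70 mm tall in all. Origin: centre of its lower edge; z up towards the tab. It stands hidden in the box in two side guides 48 mm tall with about 1.5 mm play, 12 mm in front (-x) of the housing's origin, its underside 12 mm and its tab's top 82 mm above the table; it slides straight up.
- pin: Interlock pin, loose, 0.05 kg: steel shank 8 mm thick and 30 mm long with a chamfered tip, above it a 19 mm wide collar 4 mm thick, then a round black grip 16 mm thick up to 66 mm. Origin: centre of the tip; z up along the shank to the grip. It starts upright in the parking block, its collar resting on the block's top.
- pin_collar (a point): Centre of the underside of the pin's collar, 30 mm above the tip; it rests on the socket block's top, at the point socket, when the pin is fully home.
- pin_stand: Parking block of the pin, fixed, dark steel, 44 x 44 x 36 mm, with a central 10 mm hole. Origin: centre of its underside, on the table.
- tin: Bystander: loose aluminium moisture tin, 64 mm wide, 30 mm tall. Origin: centre of its underside.
- vial: Bystander: loose sample vial with a screw cap, 27 mm wide, 70 mm tall. Origin: centre of its underside.
- crucible: Bystander: loose lidded porcelain crucible, 48 mm wide, 48 mm tall. Origin: centre of its underside.

How it is judged:
By the outcome, as a careful person would: the job done as asked, in the order asked, and still so for the second after the job is handed in, while the arm keeps its last pose, push and grip.
It also fails if it takes over 61 s, if anything falls off the work surface, if the arm or the gripper's body presses on something with over 40 N, if the wrist force passes 120 N, or if a joint passes its speed limit or range.

### The arm

A 7-joint arm with a two-finger parallel gripper is mounted at the origin on a cart in front of the work surface, level with it; the furniture and walls round the work are solid. World frame = base frame: x ahead of the robot, y to its left, z up, the work surface at z = 0. Lengths are in m, angles in rad, forces in N, time in s.
With the tool pointing down it reaches from about 0.425 to 0.825 m from the base axis. Payload 3.6 kg.
Tool frame: the origin (TCP) lies at the very end of the fingers, on their centre line; the grasp point (between the pads) lies 19 mm behind it; z points along the fingers, y is the line along which they close (so a half turn about z gives the same grasp; the last joint's range is limited). The gripper opens to 85 mm and grips with 20 to 120 N. Pads are 22 mm wide; open, the fingers measure 114 mm over their backs; the gripper's body (76 mm by 85 mm) begins 54 mm behind the grasp point. The pads swing forward as they close: fully open they stand 13 mm farther back than shut.
Start: joints at [-1.149, 0.615, -0.013, 1.423, 0.008, 1.103, -0.04], TCP at [0.282, 0.586, 0.231] pointing down, gripper open.
Joint ranges: [-3.12, 3.12], [-0.3, 2.06], [-1.34, 1.32], [0.26, 2.42], [-1.36, 4.5], [0.01, 1.98], [-2.84, 2.84]. Speed limits (rad/s): [2.79, 2.79, 3.14, 3.14, 3.14, 3.14, 3.14].

### API

Orientations are given as a 3x3 rotation matrix whose columns are the frame's x, y, z axes.
In Python, from cell import r gives the robot as it stands.
- The arm moves only by the tool drive_tool, never from a script. Its argument "motion" is a list of rows, each a list of 5 numbers: the shift along the world's x, y, z in mm, then the turn about the world's z in rad, then the opening, from -1 (shut) to 1 (fully open). A call has 1 to 5 rows; each row shifts and turns the commanded pose from where the row before left it; what a row does not reach is not made up. A row lasts 1/12 s, in which the tool goes at most 41.7 mm and 7.16 degrees, less where a joint would pass 70% of its speed; a pose out of reach is approached as far as the arm can. A call is refused whole if a number of a shift passes 41.7 or a number of a turn 0.125, either way. A call with a gripper value outside its range is refused whole. The fingers move at their own pace and stop on an object; the grip force is fixed at half the most. Time passes only in rows, so rows that do not move let the fingers close. It gives the time, the measured TCP pose, the force, the opening and the grip force at its end, in the units of the state.
- r.observe(): the state, without advancing time (a new reading comes with each control period).
- r.snapshot(name): name is "scene" or "top"; returns the picture (420x560x3 uint8, blue, green, red); there is no depth.
- r.camera_model(name): a dict with "camera_matrix" (3x3 intrinsics, pixels), "k1" (the pictures are not rectified: a ray, as slopes to the right and down, at radius r is drawn at 1 + k1 r^2 times it, then the intrinsics apply), "rvec" (rotation vector, rad) and "tvec" (3), from world to camera coordinates, as OpenCV has them. Camera axes: x right, y down, z forward; pixel columns grow to the right and rows downward; lengths in m; the calibration is good to about 2 mm. A picture is of the moment at which its call begins. camera_model takes no time and is no camera call.
- r.sign_off(): hands the job in; it is judged then, once.
The state is a dict: "clock": time; "q": joint angles; "qvel": joint speeds; "tau": joint torques, N m; "ee_pos": TCP position; "ee_rot": TCP orientation; "contact_force": force on the tool from outside, world axes, zero at the start; "ft_torque": the same for the moment, N m; "width": finger opening in m; "finger_force": force on a finger pad.
Only numpy, scipy, OpenCV 4.12 (cv2) and the standard library are available. Lean on these libraries where they do the work, as an engineer would, in place of code of your own. Each camera call takes 0.05 s, during which the arm holds its last target. There are 200 camera calls.

## Working session

There is one attempt and no reset: what is moved stays moved. The work goes in short steps, Python scripts to look and compute and a tool call to move; the robot and the scene stay as the last step left them, time stands still between calls to the robot, and variables do not carry over. Pictures are saved under pics/ and viewed, at most 12 in all, crops included, and the job is handed in when it is done.

Besides the shell and the picture viewer there is one more tool, called after "Call:" in YAML: its name, and indented under it one key for each argument. drive_tool: Moves the arm, as the interface text tells. Its arguments: {"type":"object","properties":{"motion":{"type":"array"}},"required":["motion"]}

```bash
ls; mkdir -p pics
cat > h.py <<'E'
import numpy as np,cv2
from cell import r
def cam(n):
    m=r.camera_model(n);return np.array(m["camera_matrix"]),m["k1"],np.array(m["rvec"],float).ravel(),np.array(m["tvec"],float).ravel()
def proj(n,P):
    K,k,rv,t=cam(n);return cv2.projectPoints(np.array(P,float).reshape(-1,3),rv,t,K,np.array([k,0,0,0.]))[0][:,0]
def onz(n,uv,z):
    K,k,rv,t=cam(n);u=cv2.undistortPoints(np.array(uv,float).reshape(-1,1,2),K,np.array([k,0,0,0.]))[:,0]
    R=cv2.Rodrigues(rv)[0];d=np.c_[u,np.ones(len(u))]@R;c=-R.T@t
    return c+d*((np.broadcast_to(z,len(u))-c[2])/d[:,2])[:,None]
def st():
    o=r.observe();print("t%.2f"%o["clock"],"p",np.round(np.array(o["ee_pos"])*1000,1),"yaw y-axis %.3f"%np.arctan2(o["ee_rot"][1][1],o["ee_rot"][0][1]),"z",np.round(np.array(o["ee_rot"])[:,2],3),"F",np.round(o["contact_force"],1),"w",round(o["width"]*1000,1),"q",np.round(o["q"],2))
E
python3 - <<'E'
from h import *
for n in("scene","top"):
    im=r.snapshot(n);cv2.imwrite(f"pics/{n}0.png",cv2.resize(im,(800,600),interpolation=cv2.INTER_CUBIC))
    K,k,rv,t=cam(n);print(n,-cv2.Rodrigues(rv)[0].T@t,K[0,0],k)
st()
E
```

```text
pics
scene [0.07046151 0.42226846 0.55057814] 405.78139764130333 -0.10356444221149935
top [ 0.47029494 -0.05702732  1.46329808] 543.0468071207871 -0.09888595905057349
t0.10 p [281.7 585.  230.2] yaw y-axis 1.122 z [-0.001 -0.002 -1.   ] F [ 0.4 -0.2 -0. ] w 85.5 q [-1.15  0.62 -0.01  1.42  0.01  1.1  -0.04]
```

View pics/scene0.png

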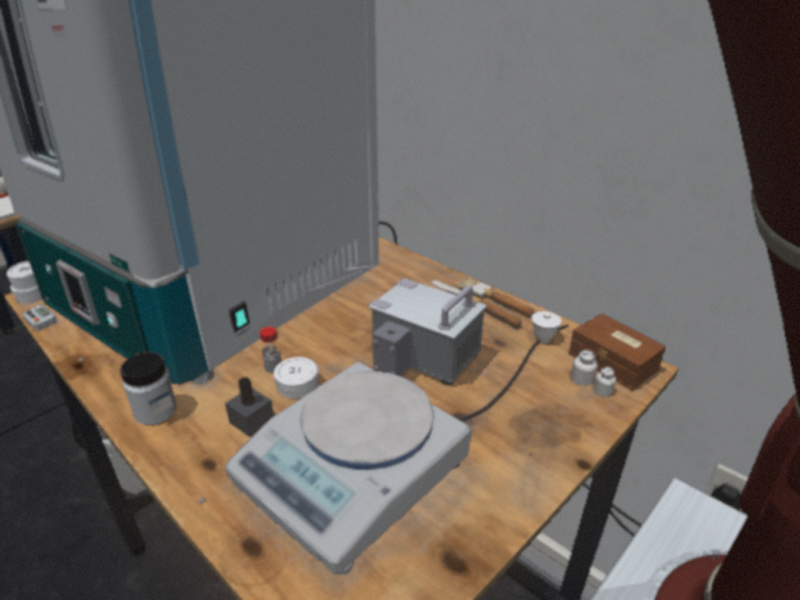

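View pics/top0.png

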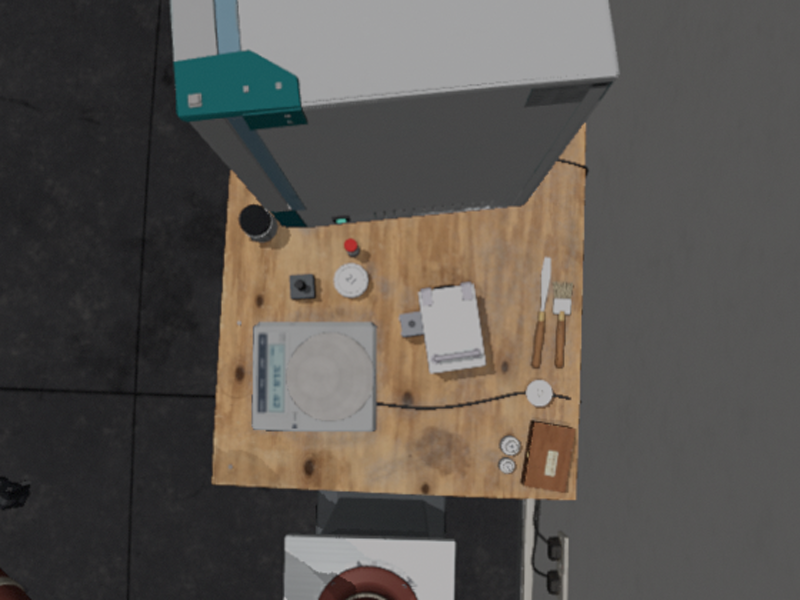

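The scene shows the sampler at about (430,320) with the pin stand at (250,405). In the top view, the flap is at about (452,325), the socket (412,323), the pin (302,286), the tin (351,281), the vial (351,246) and the crucible (540,393), with the oven face near row 215. Next I'll zoom in.

Run:
```python
from h import *
T=r.snapshot("top");S=r.snapshot("scene")
def c(im,x,y,w,h,s): return cv2.resize(im[y:y+h,x:x+w],None,fx=s,fy=s,interpolation=cv2.INTER_CUBIC)
out=np.zeros((600,800,3),np.uint8)
out[:300,:400]=c(T,270,190,80,60,5*1.0)   # housing top
out[:300,400:]=c(T,195,165,80,60,5)  # pin, tin
out[300:,:400]=c(S,250,190,100,75,4)
out[300:,400:]=c(S,150,220,100,75,4)
cv2.imwrite("pics/z0.png",out)
```

```text
(no output)
```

View pics/z0.png

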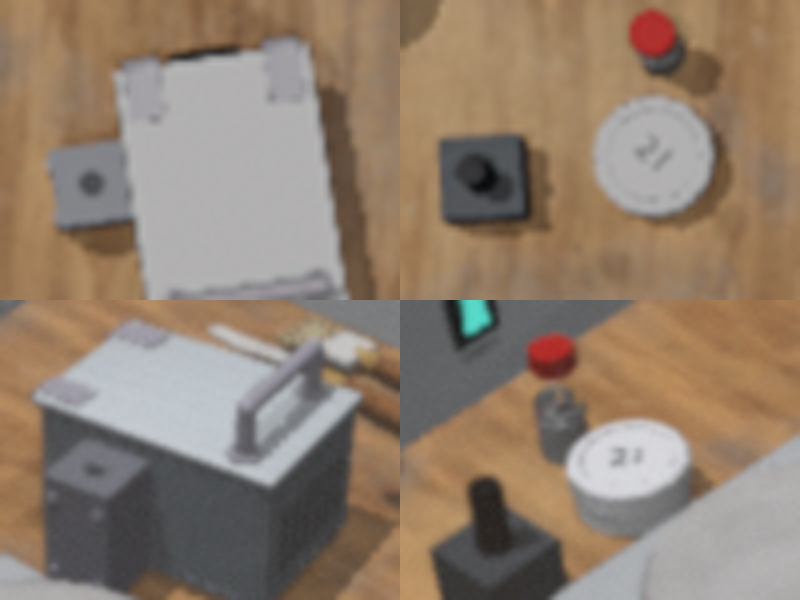

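```bash
cat > fit.py <<'E'
from h import *
from scipy.optimize import least_squares as ls
n=lambda u,v,x,y,s:[x+(u+.5)/s-.5,y+(v+.5)/s-.5]
a,b,h=.074,.05,.091
obs=[("top",[a,b,h],n(115,70,270,190,5)),("top",[a,-b,h],n(308,40,270,190,5)),("top",[.02,.0685,.078],n(91,183,270,190,5)),
("top",[.04,.088,.078],n(50,157,270,190,5)),("top",[0,.088,.078],n(57,229,270,190,5)),
("scene",[.02,.0685,.078],n(97,168,250,190,4)),("scene",[-.072,b,h],n(268,187,250,190,4)),("scene",[-.072,-b,h],n(360,95,250,190,4)),("scene",[a,b,h],n(35,100,250,190,4))]
def W(p,L):
    c,s=np.cos(p[2]),np.sin(p[2]);return [p[0]+c*L[0]-s*L[1],p[1]+s*L[0]+c*L[1],L[2]]
def fit(obs,p0):
    f=lambda p:np.concatenate([proj(c,W(p,L))[0]-o for c,L,o in obs])
    s=ls(f,p0,loss="soft_l1");print(np.round(s.x,4),"res px",np.round(f(s.x).reshape(-1,2),1).tolist());return s.x
hp=fit(obs,[.6,-.1,.1])
so=[("top",[0,0,.072],n(71,171,195,165,5))]+[("top",[i*.022,j*.022,.036],n(u,v,195,165,5)) for i,j,u,v in[(1,1,40,140),(1,-1,125,135),(-1,-1,128,218),(-1,1,46,222)]]+[("scene",[0,0,.072],n(84,182,150,220,4))]
sp=fit(so,[.6,.2,.05])
for k,L in dict(socket=[.02,.0685,.078],handle=[-.048,0,.121],hinge=[.074,0,.089],plate=[-.012,0,.082]).items():print(k,np.round(W(hp,L),4))
print("bench oven edge",onz("top",[[330*.7,226*.7],[520*.7,207*.7]],0.))
for k,uv,z in [("tin",n(255,155,195,165,5),.03),("vial",n(254,33,195,165,5),.07),("crucible",[540*.7,393*.7],.048)]:print(k,onz("top",[uv],z)[0])
print("scale top",onz("top",[[255*.7,325*.7],[375*.7,430*.7]],.05))
st()
E
python3 fit.py
```

```text
[ 0.542  -0.1381  0.1768] res px [[-0.5, 0.3], [-0.2, 0.5], [0.2, 0.1], [-0.3, -1.3], [0.6, -0.3], [-0.3, -0.1], [1.1, -0.2], [0.5, 0.2], [-1.1, -0.2]]
[0.6155 0.1375 0.0876] res px [[0.7, -0.1], [0.0, -0.2], [-0.4, -0.2], [-0.2, -0.3], [-0.4, -0.1], [0.7, 0.6]]
socket [ 0.5496 -0.0671  0.078 ]
handle [ 0.4947 -0.1465  0.121 ]
hinge [ 0.6148 -0.1251  0.089 ]
plate [ 0.5302 -0.1402  0.082 ]
bench oven edge [[ 0.73579754  0.093031    0.        ]
 [ 0.78294843 -0.26970557  0.        ]]
tin [0.63077602 0.04739628 0.03      ]
vial [0.68992337 0.0471763  0.07      ]
crucible [ 0.43069779 -0.30483254  0.048     ]
scale top [[ 0.53983967  0.21906392  0.05      ]
 [ 0.35587467 -0.00673578  0.05      ]]
t0.20 p [281.8 585.2 230.6] yaw y-axis 1.122 z [-0.001 -0.001 -1.   ] F [-0.1  0.6  0.2] w 85.5 q [-1.15  0.62 -0.01  1.42  0.01  1.1  -0.04]
```

The fit residuals are about 1 px. The pin stand is at (615.5, 137.5), the socket at (549.6, -67.1) and the housing yaw is 0.177. I'm approaching the pin.

Call:
drive_tool:
  motion:
    - [22, -30, 0, -0.063, 0.2]
    - [22, -30, 0, -0.063, 0.2]
    - [22, -30, 0, -0.063, 0.2]
    - [22, -30, 0, -0.063, 0.2]
    - [22, -30, 0, -0.063, 0.2]

```text
clock: 0.62
ee_pos: [0.3927, 0.434, 0.2312]
ee_rot: [[-0.72, 0.694, -0.0], [0.694, 0.72, -0.0], [-0.0, -0.0, -1.0]]
contact_force: [0.9, 0.5, 0.0]
width: 0.0515
finger_force: 0.0
```

Call:
drive_tool:
  motion:
    - [22, -30, 0, -0.063, 0.2]
    - [22, -30, 0, -0.063, 0.2]
    - [22, -30, 0, -0.063, 0.2]
    - [22, -30, 0, -0.063, 0.2]
    - [22, -30, 0, -0.063, 0.2]

```text
clock: 1.03
ee_pos: [0.5027, 0.284, 0.2313]
ee_rot: [[-0.47, 0.883, -0.0], [0.883, 0.47, 0.0], [0.0, -0.0, -1.0]]
contact_force: [0.7, -0.2, 0.2]
width: 0.0514
finger_force: 0.0
```

Call:
drive_tool:
  motion:
    - [22, -30, -16, -0.063, 0.2]
    - [22, -30, -16, -0.063, 0.2]
    - [22, -30, -16, -0.063, 0.2]
    - [22, -30, -16, -0.063, 0.2]
    - [22, -28, -16, -0.063, 0.2]

```text
clock: 1.45
ee_pos: [0.6127, 0.1356, 0.1505]
ee_rot: [[-0.173, 0.985, -0.0], [0.985, 0.173, -0.0], [-0.0, -0.0, -1.0]]
contact_force: [1.0, 0.6, 0.2]
width: 0.0515
finger_force: 0.0
```

Call:
drive_tool:
  motion:
    - [0, 0, 0, 0, 0.2]
    - [0, 0, 0, 0, 0.2]

```text
clock: 1.62
ee_pos: [0.6123, 0.1339, 0.1497]
ee_rot: [[-0.171, 0.985, -0.002], [0.985, 0.171, -0.003], [-0.002, -0.003, -1.0]]
contact_force: [-0.7, 0.9, -0.5]
width: 0.0509
finger_force: 0.0
```

Call:
drive_tool:
  motion:
    - [3, 3, -30, 0, 0.2]
    - [0, 0, -30, 0, 0.2]
    - [0, 0, -30, 0, 0.2]
    - [0, 0, -14, 0, 0.2]
    - [0, 0, 0, 0, 0.2]

```text
clock: 2.03
ee_pos: [0.6114, 0.1426, 0.0438]
ee_rot: [[-0.179, 0.984, -0.008], [0.984, 0.179, 0.0], [0.002, -0.008, -1.0]]
contact_force: [0.5, -0.4, -0.1]
width: 0.0512
finger_force: 0.0
```

Run:
```python
from h import *
T=r.snapshot("top");S=r.snapshot("scene")
def c(im,x,y,w,h,s): return cv2.resize(im[y:y+h,x:x+w],None,fx=s,fy=s,interpolation=cv2.INTER_CUBIC)
cv2.imwrite("pics/z1.png",np.hstack([c(T,175,165,80,80,5),c(S,130,220,80,80,5)]))
st()
```

```text
t2.13 p [614.8 142.3  47.7] yaw y-axis 0.179 z [ 0.     0.001 -1.   ] F [-0.5 -0.5  0.5] w 51.2 q [-0.38  0.81  0.2   1.66 -0.23  0.7   0.12]
```

View pics/z1.png

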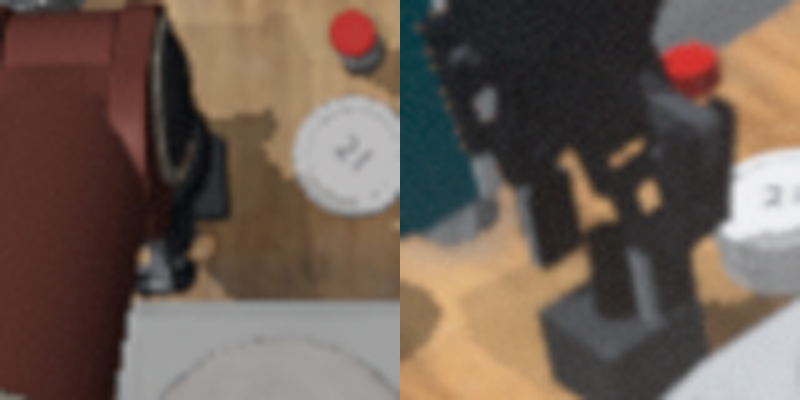

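The scene crop shows the grip at about (610,270), between the open fingers and above the stand. I'll nudge y and close.

Call:
drive_tool:
  motion:
    - [0, -3, -1, 0, 0.2]
    - [0, 0, 0, 0, -1]
    - [0, 0, 0, 0, -1]
    - [0, 0, 0, 0, -1]
    - [0, 0, 0, 0, -1]

```text
clock: 2.55
ee_pos: [0.6158, 0.1377, 0.0476]
ee_rot: [[-0.176, 0.984, 0.002], [0.984, 0.176, 0.001], [0.0, 0.002, -1.0]]
contact_force: [-0.3, 0.5, 4.7]
width: 0.0134
finger_force: 58.4
```

Call:
drive_tool:
  motion:
    - [0, 0, 0, 0, -1]
    - [0, 0, 0, 0, -1]

```text
clock: 2.72
ee_pos: [0.6158, 0.1377, 0.0476]
ee_rot: [[-0.176, 0.984, 0.002], [0.984, 0.176, 0.001], [0.0, 0.002, -1.0]]
contact_force: [-0.8, -0.9, 6.2]
width: 0.013
finger_force: 58.5
```

```bash
python3 -c "
from h import *
st()"
```

```text
t2.72 p [615.8 137.7  47.6] yaw y-axis 0.177 z [ 0.002  0.001 -1.   ] F [-0.8 -0.9  6.2] w 13.0 q [-0.37  0.81  0.2   1.66 -0.23  0.7   0.12]
```

Call:
drive_tool:
  motion:
    - [0, 0, 15, 0, -1]
    - [0, 0, 30, 0, -1]
    - [0, 0, 35, 0, -1]
    - [0, 0, 32, 0, -1]
    - [0, 0, 0, 0, -1]

```text
clock: 3.13
ee_pos: [0.6195, 0.1381, 0.1655]
ee_rot: [[-0.176, 0.984, 0.014], [0.984, 0.176, 0.003], [0.0, 0.014, -1.0]]
contact_force: [0.7, -0.4, 0.8]
width: 0.0134
finger_force: 59.5
```

Call:
drive_tool:
  motion:
    - [-9, -29, 0, 0, -1]
    - [-9, -29, 0, 0, -1]
    - [-9, -29, 0, 0, -1]
    - [-10, -29, 0, 0, -1]
    - [-10, -29, 0, 0, -1]

```text
clock: 3.55
ee_pos: [0.5672, -0.0085, 0.158]
ee_rot: [[-0.177, 0.984, -0.0], [0.984, 0.177, -0.0], [0.0, -0.0, -1.0]]
contact_force: [0.6, -0.4, -1.1]
width: 0.0135
finger_force: 59.5
```

Call:
drive_tool:
  motion:
    - [-10, -30, 0, 0, -1]
    - [-9, -30, 0, 0, -1]
    - [0, 0, 0, 0, -1]
    - [0, 0, 0, 0, -1]
    - [0, 0, 0, 0, -1]

```text
clock: 3.97
ee_pos: [0.549, -0.0668, 0.1581]
ee_rot: [[-0.176, 0.984, -0.0], [0.984, 0.176, 0.001], [0.001, -0.0, -1.0]]
contact_force: [0.3, 0.4, -0.5]
width: 0.0132
finger_force: 59.5
```

Run:
```python
from h import *
T=r.snapshot("top");S=r.snapshot("scene")
def c(im,x,y,w,h,s): return cv2.resize(im[y:y+h,x:x+w],None,fx=s,fy=s,interpolation=cv2.INTER_CUBIC)
cv2.imwrite("pics/z2.png",np.hstack([c(T,260,190,80,80,5),c(S,240,170,80,80,5)]))
st()
```

```text
t4.07 p [549.4 -65.5 158. ] yaw y-axis 0.180 z [-0.     0.001 -1.   ] F [ 0.1  0.4 -1.5] w 13.2 q [-0.07  0.56  0.23  1.8  -0.17  0.8   0.43]
```

View pics/z2.png

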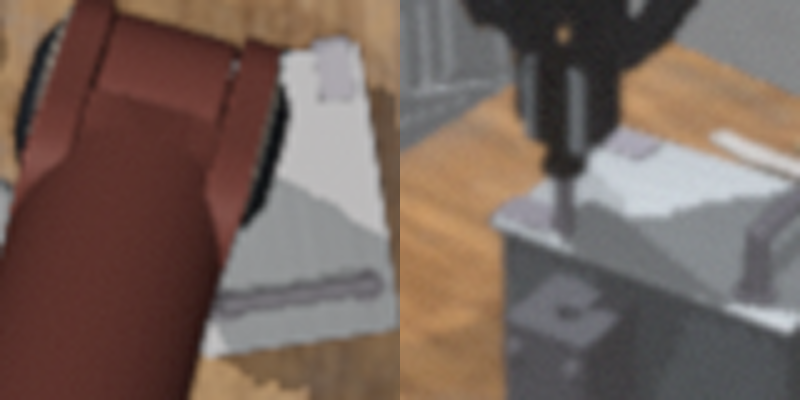

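The scene crop shows the shank held upright, with its tip at native pixel (273,216.5) and the socket mouth at (274.4,232.5). I'll check the alignment relative to the socket.

Run:
```python
from h import *
p=np.array([.5494,-.066,.1165])
print(proj("scene",[p,[.5494,-.066,.1265],[.5496,-.0671,.078]]))
print("tip seen",onz("scene",[[272.9,215.9]],.1165),"hole seen",onz("scene",[[274,232]],.078))
```

```text
[[273.09877479 215.93659362]
 [273.05862897 211.6787383 ]
 [273.55395272 231.55962896]]
tip seen [[ 0.54978315 -0.06582503  0.1165    ]] hole seen [[ 0.54783475 -0.06658907  0.078     ]]
```

Call:
drive_tool:
  motion:
    - [-0.5, -0.5, -16, 0, -1]
    - [0, 0, -15, 0, -1]
    - [0, 0, -5, 0, -1]
    - [0, 0, -4, 0, -1]
    - [0, 0, -3, 0, -1]

```text
clock: 4.48
ee_pos: [0.5492, -0.0674, 0.1154]
ee_rot: [[-0.178, 0.984, 0.001], [0.984, 0.178, -0.0], [-0.0, 0.001, -1.0]]
contact_force: [-0.4, -2.2, 0.1]
width: 0.0131
finger_force: 59.5
```

Call:
drive_tool:
  motion:
    - [0, 0, -3, 0, -1]
    - [0, 0, -3, 0, -1]
    - [0, 0, 0, 0, -1]

```text
clock: 4.73
ee_pos: [0.5488, -0.0678, 0.109]
ee_rot: [[-0.176, 0.984, 0.0], [0.984, 0.176, -0.0], [-0.0, 0.0, -1.0]]
contact_force: [0.2, -0.8, -0.7]
width: 0.0135
finger_force: 59.4
```

Tip is at about 67 mm, inside the socket, with no vertical force. I'll continue down.

Call:
drive_tool:
  motion:
    - [0, 0, -5, 0, -1]
    - [0, 0, -5, 0, -1]
    - [0, 0, -5, 0, -1]
    - [0, 0, -3, 0, -1]
    - [0, 0, 0, 0, -1]

```text
clock: 5.15
ee_pos: [0.5486, -0.068, 0.0906]
ee_rot: [[-0.176, 0.984, -0.0], [0.984, 0.176, -0.0], [-0.0, -0.0, -1.0]]
contact_force: [1.6, -1.1, -2.1]
width: 0.0129
finger_force: 59.4
```

Call:
drive_tool:
  motion:
    - [0, 0, -2, 0, -1]
    - [0, 0, 0, 0, -1]

```text
clock: 5.32
ee_pos: [0.5487, -0.068, 0.0896]
ee_rot: [[-0.176, 0.984, 0.0], [0.984, 0.176, 0.0], [0.0, 0.0, -1.0]]
contact_force: [0.6, -0.4, 1.2]
width: 0.0129
finger_force: 59.8
```

Call:
drive_tool:
  motion:
    - [0, 0, -1, 0, -1]
    - [0, 0, -1, 0, -1]
    - [0, 0, -1, 0, -1]
    - [0, 0, 0, 0, -1]

```text
clock: 5.65
ee_pos: [0.5488, -0.0681, 0.0894]
ee_rot: [[-0.176, 0.984, 0.001], [0.984, 0.176, 0.001], [0.0, 0.002, -1.0]]
contact_force: [-4.7, 0.4, 18.4]
width: 0.0136
finger_force: 61.7
```

Fully home: it stopped at z=89.4 mm with 18 N. I'll ease off, release, rise and go over the bar handle.

Call:
drive_tool:
  motion:
    - [0, 0, 2, 0, -1]
    - [0, 0, 1, 0, -0.2]
    - [0, 0, 0, 0, -0.2]
    - [0, 0, 0, 0, -0.2]
    - [0, 0, 0, 0, -0.2]

```text
clock: 6.07
ee_pos: [0.5481, -0.0677, 0.0888]
ee_rot: [[-0.176, 0.984, -0.001], [0.984, 0.176, 0.0], [0.0, -0.001, -1.0]]
contact_force: [-0.6, 0.3, -0.2]
width: 0.0341
finger_force: 0.0
```

Call:
drive_tool:
  motion:
    - [0, 0, 15, 0, -0.2]
    - [0, 0, 30, 0, -0.2]
    - [0, 0, 30, 0, -0.2]
    - [-18, -26, 0, 0, -0.2]
    - [-18, -26, 0, 0, -0.2]

```text
clock: 6.48
ee_pos: [0.5145, -0.1186, 0.1658]
ee_rot: [[-0.182, 0.983, 0.005], [0.983, 0.182, 0.0], [-0.001, 0.005, -1.0]]
contact_force: [-0.7, -1.2, 0.0]
width: 0.0344
finger_force: 0.0
```

Call:
drive_tool:
  motion:
    - [-19, -27, 0, 0, -0.2]
    - [0, 0, 0, 0, -0.2]
    - [0, 0, 0, 0, -0.2]

```text
clock: 6.73
ee_pos: [0.492, -0.1492, 0.1642]
ee_rot: [[-0.171, 0.985, -0.001], [0.985, 0.171, -0.001], [-0.0, -0.001, -1.0]]
contact_force: [0.7, 0.2, -0.0]
width: 0.0344
finger_force: 0.0
```

Run:
```python
from h import *
T=r.snapshot("top");S=r.snapshot("scene")
def c(im,x,y,w,h,s): return cv2.resize(im[y:y+h,x:x+w],None,fx=s,fy=s,interpolation=cv2.INTER_CUBIC)
cv2.imwrite("pics/z3.png",c(S,240,150,110,100,6))
st()
```

```text
t6.83 p [ 493.8 -146.2  164. ] yaw y-axis 0.178 z [-0.     0.001 -1.   ] F [ 1.   0.8 -0.6] w 33.9 q [ 0.09  0.5   0.24  1.9  -0.16  0.76  0.59]
```

View pics/z3.png

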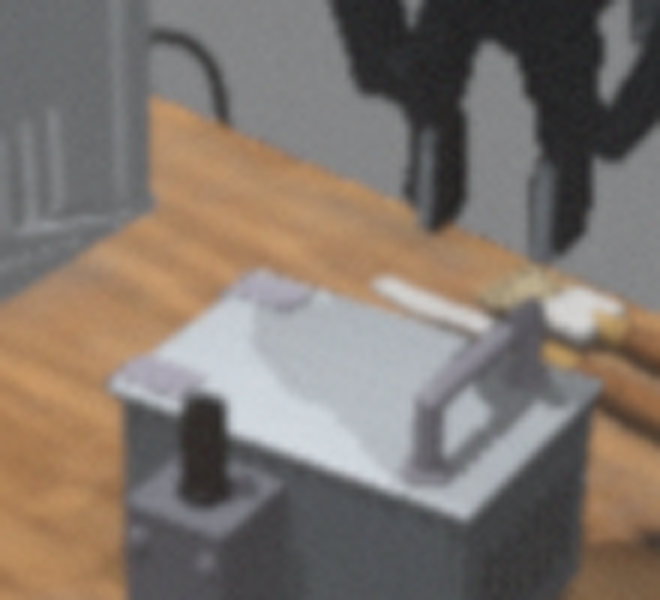

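The picture shows the pin standing seated in the block at (205,450), with its collar on the top. The open fingers straddle the bar at (430–530, 310–400) from above. I'll descend and grip.

Call:
drive_tool:
  motion:
    - [0, 0, -25, 0, -0.2]
    - [0, 0, -20, 0, -0.2]
    - [0, 0, -10, 0, -0.2]
    - [0, 0, 0, 0, -1]
    - [0, 0, 0, 0, -1]

```text
clock: 7.25
ee_pos: [0.4939, -0.1461, 0.109]
ee_rot: [[-0.178, 0.984, -0.001], [0.984, 0.178, 0.001], [0.001, -0.001, -1.0]]
contact_force: [-0.2, -0.8, -0.9]
width: 0.0111
finger_force: 0.0
```

Call:
drive_tool:
  motion:
    - [0, 0, 0, 0, -1]
    - [0, 0, 0, 0, -1]
    - [0, 0, 0, 0, -1]

```text
clock: 7.5
ee_pos: [0.4942, -0.1461, 0.1099]
ee_rot: [[-0.177, 0.984, 0.001], [0.984, 0.177, 0.001], [0.0, 0.001, -1.0]]
contact_force: [1.3, 2.6, -2.2]
width: 0.0073
finger_force: 58.5
```

Bar gripped (7.3 mm reading, with the same 3 mm offset as on the pin). I'll follow the arc.

Call:
drive_tool:
  motion:
    - [5, 1, 15.5, 0, -1]
    - [7, 1.3, 15, 0, -1]
    - [9, 1.6, 14, 0, -1]
    - [0, 0, 0, 0, -1]

```text
clock: 7.83
ee_pos: [0.516, -0.1424, 0.1563]
ee_rot: [[-0.177, 0.984, 0.003], [0.984, 0.177, 0.0], [-0.0, 0.003, -1.0]]
contact_force: [-1.3, 3.1, 2.2]
width: 0.0075
finger_force: 59.2
```

Call:
drive_tool:
  motion:
    - [10.5, 1.9, 12.5, 0, -1]
    - [12, 2.2, 11, 0, -1]
    - [13.5, 2.4, 9, 0, -1]
    - [14.5, 2.6, 7.5, 0, -1]
    - [0, 0, 0, 0, -1]

```text
clock: 8.25
ee_pos: [0.5628, -0.1342, 0.1955]
ee_rot: [[-0.176, 0.984, -0.006], [0.984, 0.176, 0.0], [0.001, -0.006, -1.0]]
contact_force: [-6.6, 1.9, 12.1]
width: 0.0073
finger_force: 59.3
```

Run:
```python
from h import *
S=r.snapshot("scene")
cv2.imwrite("pics/z4.png",cv2.resize(S[110:250,220:380],None,fx=4,fy=4,interpolation=cv2.INTER_CUBIC))
st()
```

```text
t8.30 p [ 562.  -134.4  195.2] yaw y-axis 0.177 z [-0.006  0.001 -1.   ] F [-7.5  1.5 10.6] w 7.4 q [ 0.04  0.55  0.25  1.69 -0.16  0.93  0.53]
```

View pics/z4.png

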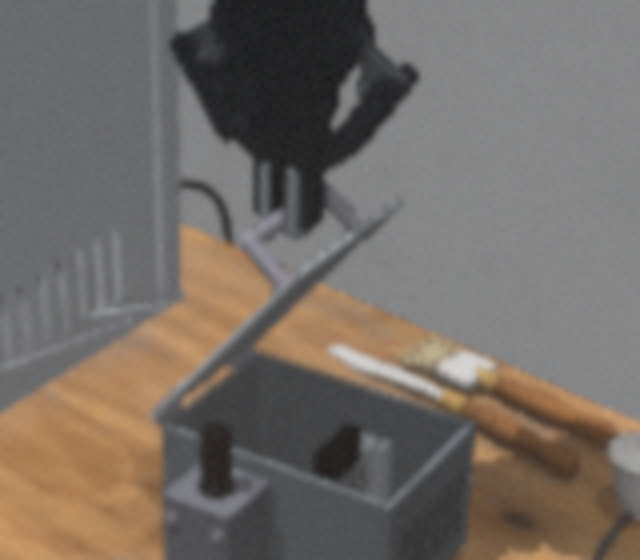

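The flap stands at about 50°, held by the bar at (300,230). The plate's black tab is visible in the box at (335,450), and the pin is still seated. I'll release, go up, and come round to the front to push the flap past upright.

Call:
drive_tool:
  motion:
    - [0, 0, 0, 0, -0.65]
    - [2, 0, 4, 0, -0.65]
    - [2, 0, 15, 0, -0.65]
    - [0, 0, 25, 0, -0.65]
    - [0, 0, 20, 0, -0.65]

```text
clock: 8.72
ee_pos: [0.5695, -0.1345, 0.2588]
ee_rot: [[-0.176, 0.984, 0.001], [0.984, 0.176, -0.001], [-0.001, 0.001, -1.0]]
contact_force: [0.8, -0.6, 0.1]
width: 0.0149
finger_force: 0.0
```

Call:
drive_tool:
  motion:
    - [-22, -4, 0, 0, -1]
    - [-22, -4, 0, 0, -1]
    - [-22, -4, 0, 0, -1]
    - [-21, -3, -20, 0, -1]
    - [0, 0, 0, 0, -1]

```text
clock: 9.13
ee_pos: [0.4748, -0.1497, 0.235]
ee_rot: [[-0.172, 0.985, -0.01], [0.985, 0.172, 0.002], [0.004, -0.01, -1.0]]
contact_force: [-1.0, -0.4, -0.0]
width: 0.0002
finger_force: 0.0
```

Run:
```python
from h import *
S=r.snapshot("scene")
cv2.imwrite("pics/z5.png",cv2.resize(S[110:250,220:380],None,fx=4,fy=4,interpolation=cv2.INTER_CUBIC))
st()
```

```text
t9.18 p [ 478.5 -149.5  236.5] yaw y-axis 0.174 z [-0.005  0.001 -1.   ] F [ 0.9 -0.5 -0.3] w 0.2 q [ 0.07  0.39  0.27  1.84 -0.13  0.93  0.57]
```

View pics/z5.png

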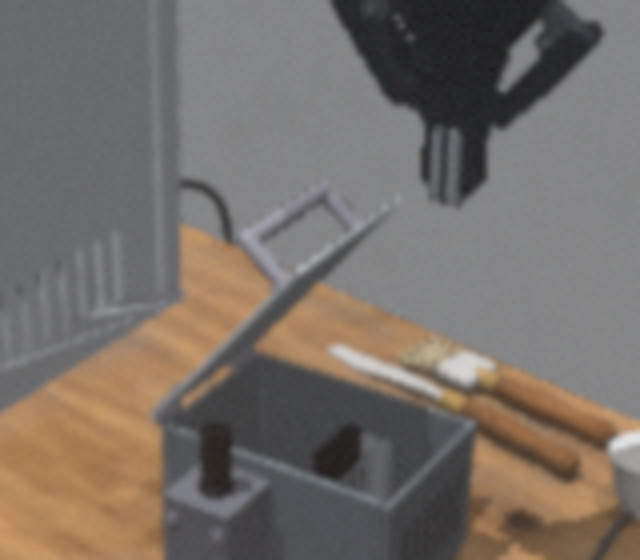

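The flap stays at about 50°, with its free edge at (400,200) and the closed fingers in front of it. I'll descend and push.

Call:
drive_tool:
  motion:
    - [0, 0, -26, 0, -1]
    - [0, 0, -26, 0, -1]
    - [15, 2.6, 2, 0, -1]
    - [15, 2.6, 2, 0, -1]
    - [15, 2.6, 3, 0, -1]

```text
clock: 9.6
ee_pos: [0.5273, -0.1415, 0.1926]
ee_rot: [[-0.176, 0.984, -0.003], [0.984, 0.176, -0.0], [0.0, -0.003, -1.0]]
contact_force: [-3.6, -1.0, 1.5]
width: 0.0001
finger_force: 1.7
```

Call:
drive_tool:
  motion:
    - [15, 2.6, 4, 0, -1]
    - [15, 2.6, 4, 0, -1]
    - [15, 2.6, 4, 0, -1]
    - [15, 2.6, 3, 0, -1]
    - [15, 2.6, 2, 0, -1]

```text
clock: 10.02
ee_pos: [0.6038, -0.1281, 0.2103]
ee_rot: [[-0.177, 0.984, 0.001], [0.984, 0.177, -0.001], [-0.001, 0.001, -1.0]]
contact_force: [-1.3, 1.2, -1.5]
width: 0.0001
finger_force: 0.6
```

Call:
drive_tool:
  motion:
    - [14, 2.6, 0, 0, -1]
    - [14, 2.6, 0, 0, -1]
    - [0, 0, 0, 0, -1]

```text
clock: 10.27
ee_pos: [0.6336, -0.1214, 0.2095]
ee_rot: [[-0.179, 0.984, 0.004], [0.984, 0.179, 0.0], [-0.001, 0.004, -1.0]]
contact_force: [-0.2, -1.0, -0.0]
width: -0.0004
finger_force: 0.0
```

Run:
```python
from h import *
S=r.snapshot("scene")
cv2.imwrite("pics/z6.png",cv2.resize(S[110:250,220:380],None,fx=4,fy=4,interpolation=cv2.INTER_CUBIC))
st()
```

```text
t10.32 p [ 632.  -122.1  209.5] yaw y-axis 0.179 z [ 0.002 -0.    -1.   ] F [-0.4 -0.1  0.2] w 0.3 q [ 0.01  0.63  0.25  1.48 -0.17  1.05  0.48]
```

View pics/z6.png

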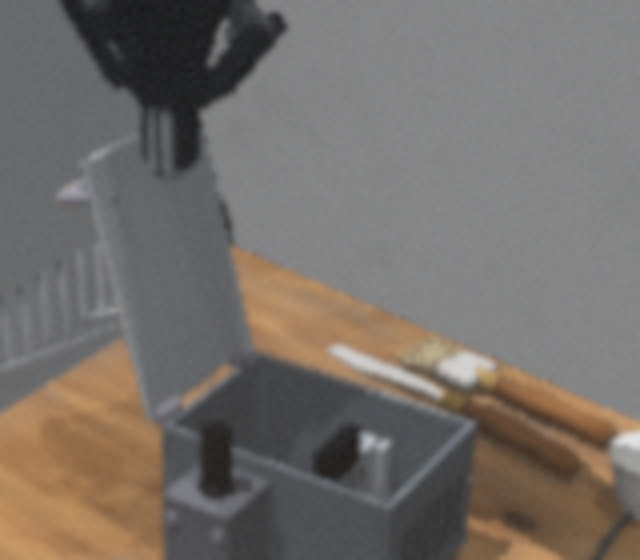

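The flap now leans back past upright, with its top edge at (80–200,150) and nothing pushing on it. The tab is at (338,452). I'll move over the plate and check the tab's position.

Call:
drive_tool:
  motion:
    - [-26, -5, 0, 0, -0.2]
    - [-26, -5, 0, 0, -0.2]
    - [-26, -5, 0, 0, -0.2]
    - [-24.5, -4, -20, 0, -0.2]
    - [0, 0, -30, 0, -0.2]

```text
clock: 10.73
ee_pos: [0.5244, -0.1451, 0.1628]
ee_rot: [[-0.171, 0.985, 0.004], [0.985, 0.171, -0.003], [-0.003, 0.003, -1.0]]
contact_force: [0.7, -0.4, -0.2]
width: 0.0339
finger_force: 0.0
```

Call:
drive_tool:
  motion:
    - [0, 0, -20, 0, -0.2]
    - [0, 0, -20, 0, -0.2]
    - [0, 0, 0, 0, -0.2]

```text
clock: 10.98
ee_pos: [0.5248, -0.1413, 0.1169]
ee_rot: [[-0.176, 0.984, -0.007], [0.984, 0.176, 0.002], [0.003, -0.006, -1.0]]
contact_force: [-2.2, 0.4, -1.3]
width: 0.034
finger_force: 0.0
```

Run:
```python
from h import *
S=r.snapshot("scene")
cv2.imwrite("pics/z7.png",cv2.resize(S[150:250,250:370],None,fx=6,fy=6,interpolation=cv2.INTER_CUBIC))
st()
print(proj("scene",[[.5294,-.1412,.082],[.5294-.0032,-.1412+.0177,.082],[.5294+.0032,-.1412-.0177,.082]]))
```

```text
t11.03 p [ 526.1 -141.8  118.7] yaw y-axis 0.177 z [-0.003  0.001 -1.   ] F [ 0.2 -0.3  0.2] w 33.9 q [ 0.08  0.6   0.22  1.86 -0.19  0.7   0.59]
[[304.60010024 219.33006199]
 [300.28863995 223.23165464]
 [308.78352142 215.54314382]]
```

View pics/z7.png

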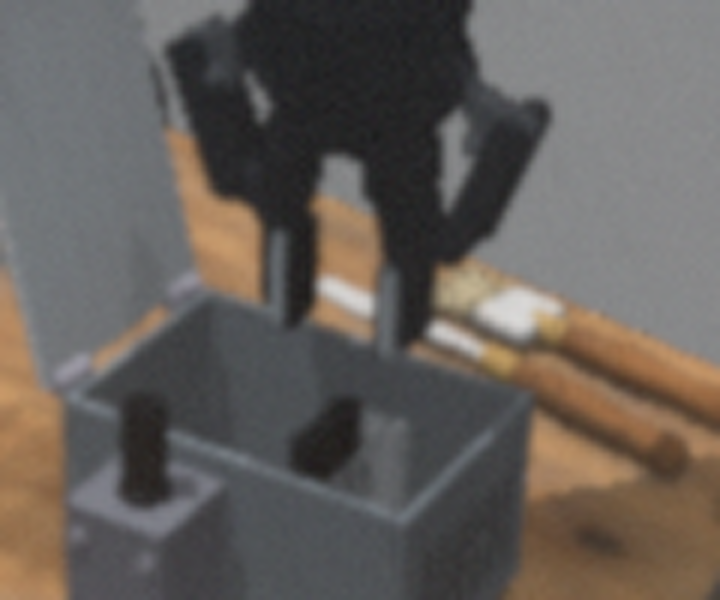

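The fingers straddle the tab, whose top ends are at crop (302,440) and (350,400). That agrees with the projection to within 1 px. I'll descend and grip.

Call:
drive_tool:
  motion:
    - [2, 0, -20, 0, -0.2]
    - [0, 0, -20, 0, -0.2]
    - [0, 0, -15, 0, -0.2]
    - [0, 0, -6, 0, -0.2]
    - [0, 0, 0, 0, -0.2]

```text
clock: 11.45
ee_pos: [0.5296, -0.142, 0.0588]
ee_rot: [[-0.176, 0.984, -0.0], [0.984, 0.176, 0.0], [0.0, -0.0, -1.0]]
contact_force: [0.7, 0.1, 0.6]
width: 0.0343
finger_force: 0.0
```

Call:
drive_tool:
  motion:
    - [0, 0, 0, 0, -1]
    - [0, 0, 0, 0, -1]
    - [0, 0, 0, 0, -1]
    - [0, 0, 0, 0, -1]
    - [0, 0, 0, 0, -1]

```text
clock: 11.87
ee_pos: [0.5305, -0.1424, 0.0604]
ee_rot: [[-0.176, 0.984, 0.003], [0.984, 0.176, -0.001], [-0.001, 0.003, -1.0]]
contact_force: [-0.8, 0.1, 5.7]
width: 0.0088
finger_force: 59.9
```

Gripped. I'll draw it up.

Call:
drive_tool:
  motion:
    - [0, 0, 5, 0, -1]
    - [0, 0, 8, 0, -1]
    - [0, 0, 10, 0, -1]
    - [0, 0, 10, 0, -1]
    - [0, 0, 10, 0, -1]

```text
clock: 12.28
ee_pos: [0.5297, -0.1419, 0.1031]
ee_rot: [[-0.176, 0.984, 0.001], [0.984, 0.176, -0.0], [-0.0, 0.001, -1.0]]
contact_force: [-0.0, -0.3, -0.4]
width: 0.0086
finger_force: 59.0
```

Call:
drive_tool:
  motion:
    - [0, 0, 12, 0, -1]
    - [0, 0, 15, 0, -1]
    - [0, 0, 20, 0, -1]
    - [0, 0, 25, 0, -1]
    - [0, 0, 25, 0, -1]

```text
clock: 12.7
ee_pos: [0.529, -0.1418, 0.2004]
ee_rot: [[-0.176, 0.984, -0.001], [0.984, 0.176, 0.0], [0.0, -0.001, -1.0]]
contact_force: [0.5, -0.9, -0.2]
width: 0.0089
finger_force: 59.0
```

Call:
drive_tool:
  motion:
    - [0, 0, 25, 0, -1]
    - [0, 0, 20, 0, -1]
    - [0, 0, 10, 0, -1]
    - [0, 0, 0, 0, -1]
    - [0, 0, 0, 0, -1]

```text
clock: 13.12
ee_pos: [0.5292, -0.1417, 0.2538]
ee_rot: [[-0.176, 0.984, -0.0], [0.984, 0.176, 0.0], [0.0, 0.0, -1.0]]
contact_force: [0.1, -0.6, -1.8]
width: 0.0084
finger_force: 59.0
```

Call:
drive_tool:
  motion:
    - [0, 0, 0, 0, -1]
    - [0, 0, 0, 0, -1]
    - [0, 0, 0, 0, -1]
    - [0, 0, 0, 0, -1]
    - [0, 0, 0, 0, -1]

```text
clock: 13.53
ee_pos: [0.5292, -0.1419, 0.2531]
ee_rot: [[-0.176, 0.984, -0.001], [0.984, 0.176, 0.0], [0.0, -0.001, -1.0]]
contact_force: [0.2, -0.6, -0.4]
width: 0.0087
finger_force: 59.0
```

Run:
```python
from h import *
S=r.snapshot("scene")
cv2.imwrite("pics/z8.png",cv2.resize(S[90:300,140:400],None,fx=2.8,fy=2.8,interpolation=cv2.INTER_CUBIC))
st()
```

```text
t13.58 p [ 529.3 -141.9  253.3] yaw y-axis 0.177 z [-0.001  0.    -1.   ] F [ 0.1  0.2 -0.1] w 8.5 q [ 0.04  0.44  0.27  1.7  -0.14  1.02  0.54]
```

View pics/z8.png

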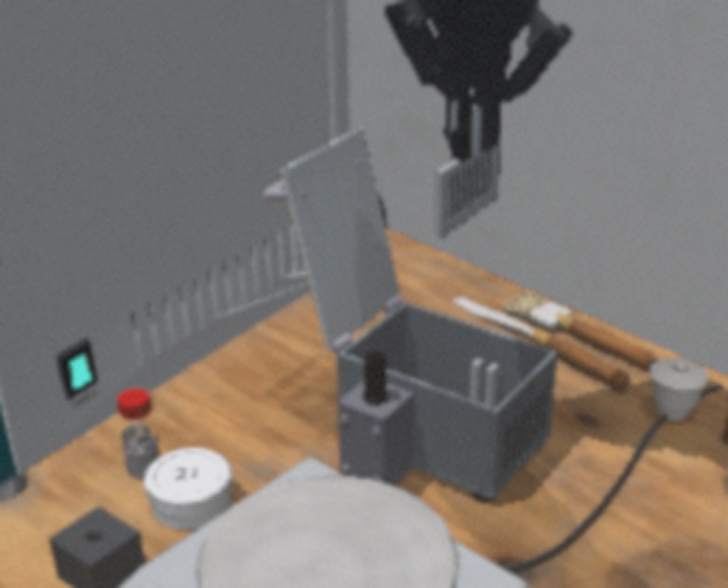

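The picture shows the plate held upright at (468,190), about 118 mm above the rim. The flap is open and the pin is seated at (375,375). The tin, vial and crucible stand undisturbed.

```bash
python3 -c "
from cell import r
print(r.sign_off())"
```

```text
the job is handed in; nothing more can be done
None
```

I handed the job in at about 14 s: the pin is seated and released, the flap is open past upright, and the filter plate is held upright and still about 118 mm above the rim, with the tin, vial and crucible undisturbed in the last picture.

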